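# Find the spares case that rattles

### The job

Throttle the bench fume extraction down to idle so a rattle can be heard: turn the damper lever to 60 degrees. Then, from the robot's left to right, lift each of the three closed spares cases in turn clear of the tray, shake it briskly and set it back in its own place (the last one may stay in hand if it is the one). Finish holding the case that rattled: present it forward in the gripper, level and still, its middle past the tray's far rim and about 20 cm above the bench, and do not put it down.

Things in the scene. Friction and masses are not known exactly. Their poses are not given: they have to be found in the camera images.
- damper (a joint): Damper lever on the duct, in rad: 0 = in line with the duct, pointing to the hood (+y of extractor), open; pi/2 = across it, pointing to -x of extractor, shut; grows counter-clockwise from above. Starts at 0 to 0.35. 60 degrees = 1.047, a round white pip on the black quadrant plate (white ticks every 15 degrees). Stays where it is left (about 1.2 N moves the knob).
- damper_knob (a point): Middle of the lever's upright round grip, a black plastic cylinder of diameter 22 mm, 110 mm from the pivot; this point is 165 mm above the bench, the cylinder reaches from 139 to 186 mm. Beneath it is the lever's flat steel bar (14 mm wide, its top 129 mm above the bench).
- damper_hinge (a point): Point on the lever's upright pivot axis, 121 mm above the bench. The lever swings level about it.
- extractor: Fixed bench extraction: aluminium duct, 100 mm in diameter, lying along its y axis (top 112 mm above the bench), with a dark hood 200 mm wide and 114 mm high whose mouth is at y = +137 mm, towards the tray; hose towards -y over the bench's edge. Origin on the bench under the lever's pivot.
- tray: Fixed dark sheet-steel tray, 200 mm (x, away from the robot) by 400 mm (y, towards the robot's left), rim 16 mm high, floor 3 mm thick. Origin under its centre on the bench; its far rim is at x = +100 mm. The three cases stand in it side by side, about 120 mm apart, their length along its x.
- coupon: Bystander: T-shaped steel weld sample, 100 by 60 by 58 mm high, beyond the tray on the right. Leave alone.
- hammer: Bystander: hammer, 240 mm long, lying on the bench left of the tray. Leave alone.
- square: Bystander: grey triangular magnet square, 85 mm long, 84 mm high, left of the tray near the robot. Leave alone.
- case_left: The left (+y) of three outwardly identical closed grey plastic spares cases, 130 mm (x) by 56 mm (y) by 46 mm high, 260 to 380 g in all. Two black latches stand 2.5 mm proud of one long side, hinge knuckles 3.5 mm of the other, all 28 mm or more from mid-length: grip across the 56 mm in the middle. Origin in the centre of its underside.
- case_middle: The middle case, like case_left. Two cases, drawn anew each time, have their contents bedded in foam: silent, always balanced about mid-length. In the third a round brass fitting (hidden, no pose given), some 135 to 185 g, is loose and rolls 45 mm either way of mid-length along x, knocking on the ends and shifting the balance. Weight does not tell the cases apart.
- case_right: The right (-y) case, like case_left; see also case_middle.

How it is judged:
By the outcome, as a careful person would: the job done as asked, in the order asked, and still so for the second after the job is handed in, while the arm keeps its last pose, push and grip.
It also fails if it takes over 72 s, if anything falls off the work surface, if the arm or the gripper's body presses on something with over 40 N, if the wrist force passes 120 N, or if a joint passes its speed limit or range.

### The arm

A 6-joint arm with a two-finger parallel gripper is mounted at the origin on the work surface. World frame = base frame: x ahead of the robot, y to its left, z up, the work surface at z = 0. Lengths are in m, angles in rad, forces in N, time in s.
With the tool pointing down it reaches from about 0.4 to 0.825 m from the base axis. Payload 7 kg.
Tool frame: the origin (TCP) lies on the front face of the gripper's body, between the roots of the fingers; the fingertips stand 66 mm ahead of it and the grasp point (between the pads) lies 47 mm ahead of it; z points along the fingers, y is the line along which they close (so a half turn about z gives the same grasp; the last joint's range is limited). The gripper opens to 88 mm and grips with 3 to 60 N. Pads are 19 mm wide; open, the fingers measure 130 mm over their backs; the gripper's body (78 mm by 193 mm) begins 47 mm behind the grasp point.
Start: joints at [1.526, 0.359, 0.012, 0, -1.224, -0.288], TCP at [0.221, 0.638, 0.292] pointing down, gripper open.
Joint ranges: [-3.07, 3.07], [-1.43, 2.12], [-1.02, 1.25], [-3.03, 1.67], [-3.05, -0], [-3.03, 3.03]. Speed limits (rad/s): [2.39, 2.39, 3.01, 3.14, 3.14, 3.14].

### API

Orientations are given as [roll, pitch, yaw] about the fixed x, y, z axes, in that order (R = Rz(yaw) Ry(pitch) Rx(roll)).
In Python, from station import arm gives the robot as it stands. The module is installed in compiled form; this text tells all that it offers.
- The arm moves only by the tool move_arm, never from a script. Its argument "increments" is a list of rows, each an object of numbers: "jaw": the gripper command: -1 is shut, 1 is fully open, values between are in proportion; "dx", "dy", "dz": the shift along the tool's x, y, z in m; "twist": the turn about the tool's z in rad. A call has 1 to 12 rows; each row shifts and turns the commanded pose from where the row before left it, along the tool's axes as they then stand; what a row does not reach is not made up. A row lasts 1/12 s, in which the tool goes at most 41.7 mm and 7.16 degrees, less where a joint would pass 70% of its speed; a pose out of reach is approached as far as the arm can. A call is refused whole if a number of a shift passes 0.0417 or a number of a turn 0.125, either way. A call with a gripper value outside its range is refused whole. The fingers move at their own pace and stop on an object; "force" is the grip in N (left out, the last holds). Time passes only in rows, so rows that do not move let the fingers close. It gives the time, the measured TCP pose, the force, the opening and the grip force at its end, in the units of the state.
- arm.get_state(): the state, without advancing time (a new reading comes with each control period).
- arm.grab_frame(name): name is "side" or "top"; returns the picture (480x640x3 uint8, blue, green, red); there is no depth.
- arm.camera_info(name): a dict with "K" (3x3 intrinsics, pixels), "k1" (the pictures are not rectified: a ray, as slopes to the right and down, at radius r is drawn at 1 + k1 r^2 times it, then the intrinsics apply), "extrinsics" (4x4, takes a point from camera to world coordinates). Camera axes: x right, y down, z forward; pixel columns grow to the right and rows downward; lengths in m; the calibration is good to about 2 mm. A picture is of the moment at which its call begins. camera_info takes no time and is no camera call.
- arm.job_done(): hands the job in; it is judged then, once.
Trained networks look in the newest picture that a camera, given by its name, has taken for a name from the list of things; names that differ only in an ending like _2 or _b are one class to them, and where a whole thing is asked for, a point or a joint stands for the part that bears it (a point fixed in the world has none). Each returns a list of dicts, best first, with "score" (0 to 1); they miss things now and then, are a little off and sometimes report something else, mostly with a low value. They report only what shows in the picture. A call takes as long as a camera call.
- arm.find_in(camera, name): "position" ([x, y, z] in m, in world coordinates, good to about 4 mm: the middle of the surface that is visible of it).
- arm.silhouettes(camera, name): "pixels" (480x640 bool, what is visible of it).
- arm.pinpoint(camera, name): "position" ([x, y, z] in m, in world coordinates, good to about 4 mm: a listed point, or the origin of a listed thing).
The state is a dict: "t": time; "q": joint angles; "qd": joint speeds; "joint_efforts": joint torques, N m; "eef_pos": TCP position; "ee_rot": TCP orientation; "force": force on the tool from outside, world axes, zero at the start; "moment": the same for the moment, N m; "width": finger opening in m; "gripper_force": force on a finger pad.
Only numpy, scipy, OpenCV 4.12 (cv2) and the standard library are available. Lean on these libraries where they do the work, as an engineer would, in place of code of your own. Each camera call takes 0.05 s, during which the arm holds its last target. There are 200 camera calls.

## Working session

There is one attempt and no reset: what is moved stays moved. The work goes in short steps, Python scripts to look and compute and a tool call to move; the robot and the scene stay as the last step left them, time stands still between calls to the robot, and variables do not carry over. Pictures are saved under pics/ and viewed, at most 10 in all, crops included, and the job is handed in when it is done.

Besides the shell and the picture viewer there is one more tool, called after "Request:" in YAML: its name, and indented under it one key for each argument. move_arm: Moves the arm, as the interface text tells. Its arguments: {"type":"object","properties":{"increments":{"type":"array"},"force":{"type":"number"}},"required":["increments"]}

```bash
mkdir -p pics; python3 - <<'E'
from station import arm
import cv2, numpy as np
s=arm.get_state(); print(s)
for c in("top","side"):
    cv2.imwrite(f"pics/{c}0.png",arm.grab_frame(c))
    for n in ["damper_knob","damper_hinge","extractor","tray","case_left","case_middle","case_right","coupon","hammer","square"]:
        r=arm.pinpoint(c,n); print(c,n,[(np.round(d["position"],3).tolist(),round(d["score"],2)) for d in r[:3]])
print(arm.get_state()["t"])
E
```

```text
{'t': 0.0, 'q': array([ 1.52614066e+00,  3.59360713e-01,  1.10526197e-02, -3.94172866e-04,
       -1.22409101e+00, -2.88083481e-01]), 'qd': array([-0.00061189,  0.00056378, -0.00107677,  0.00148511,  0.0003451 ,
       -0.00024713]), 'joint_efforts': array([-1.99060883e-04, -5.82723570e+01,  2.93056583e+01,  6.99726149e+00,
        7.02795209e-03, -1.59281194e-04]), 'eef_pos': array([0.22036689, 0.63760141, 0.29122887]), 'ee_rot': array([ 3.13995064e+00, -1.00144633e-04, -3.32873301e-01]), 'force': array([-0.48642696, -0.7896043 , -0.0482221 ]), 'moment': array([ 0.03190672, -0.04379753,  0.04708246]), 'gripper_force': 0.0, 'width': 0.08735255470889738}
top damper_knob [([0.523, -0.308, 0.168], 0.77)]
top damper_hinge [([0.552, -0.412, 0.124], 0.73)]
top extractor [([0.55, -0.414, 0.001], 0.81)]
top tray [([0.505, 0.039, -0.001], 0.86), ([0.386, 0.359, 0.002], 0.38)]
top case_left [([0.531, 0.154, 0.006], 0.63)]
top case_middle [([0.502, 0.037, 0.006], 0.62)]
top case_right [([0.471, -0.08, -0.002], 0.95)]
top coupon [([0.67, -0.163, 0.006], 0.9), ([0.388, 0.361, 0.002], 0.63), ([0.528, 0.153, 0.004], 0.53)]
top hammer [([0.585, 0.379, -0.001], 0.56), ([0.504, 0.042, 0.003], 0.4)]
top square [([0.387, 0.361, -0.0], 0.88), ([0.522, -0.312, 0.166], 0.3)]
side damper_knob [([0.521, -0.3, 0.167], 0.61)]
side damper_hinge [([0.548, -0.413, 0.122], 0.8), ([0.52, -0.302, 0.167], 0.49)]
side extractor [([0.552, -0.413, 0.0], 0.82)]
side tray [([0.505, 0.039, 0.001], 0.82)]
side case_left [([0.527, 0.155, 0.001], 0.59)]
side case_middle [([0.507, 0.038, 0.001], 0.57)]
side case_right [([0.673, -0.164, 0.001], 0.61), ([0.473, -0.08, 0.002], 0.56)]
side coupon [([0.674, -0.164, 0.002], 0.69)]
side hammer [([0.586, 0.379, -0.002], 0.77)]
side square [([0.388, 0.358, 0.0], 0.97)]
1.1
```

View pics/top0.png

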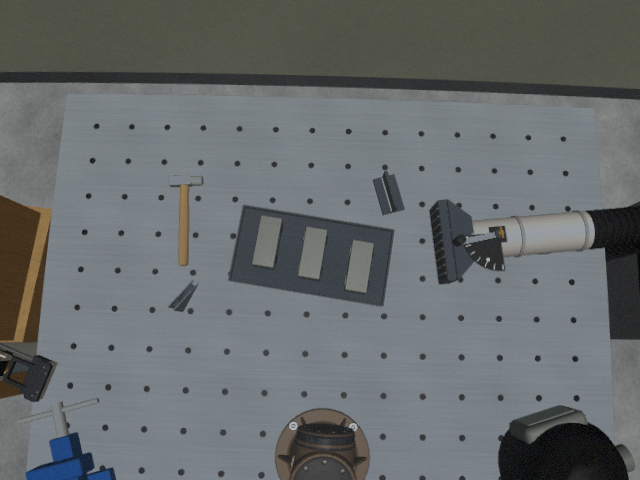

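View pics/side0.png

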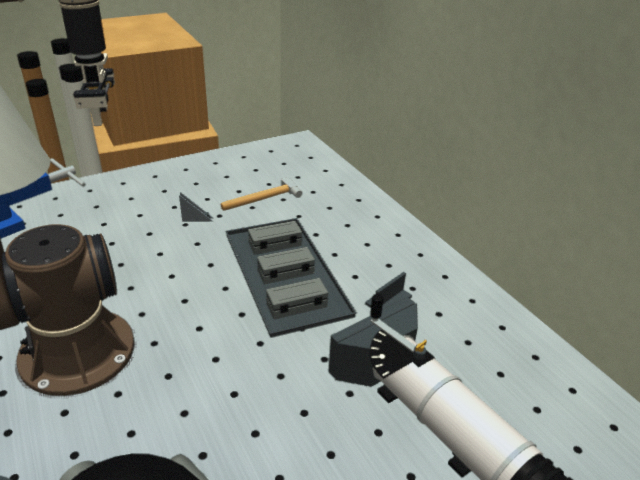

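```bash
cat > h.py <<'E'
from station import arm
import cv2, numpy as np
def toplane(c,px,z):
    I=arm.camera_info(c);K=np.array(I["K"]);T=np.array(I["extrinsics"]);k=I["k1"]
    p=np.atleast_2d(np.asarray(px,float))
    u=cv2.undistortPoints(p[:,None],K,np.array([k,0,0,0.]))[:,0]
    d=np.c_[u,np.ones(len(u))]@T[:3,:3].T
    o=T[:3,3]; s=(z-o[2])/d[:,2]
    return (o+d*s[:,None])
def rect(c,name,z,i=0):
    m=arm.silhouettes(c,name)[i]["pixels"]
    ys,xs=np.nonzero(m)
    w=toplane(c,np.c_[xs,ys],z)[:,:2]
    return w,cv2.minAreaRect((w*1000).astype(np.float32))
E
python3 - <<'E'
from h import *
im=arm.grab_frame("top")
print(np.round(arm.camera_info("top")["extrinsics"],3))
for n,z in [("tray",.01),("case_left",.046),("case_middle",.046),("case_right",.046)]:
    w,r=rect("top",n,z); print(n,np.round(r[0],0),np.round(r[1],0),round(r[2],1))
for n in("extractor","damper"):
  rs=arm.silhouettes("top",n)
  for r in rs[:2]:
    m=r["pixels"];ys,xs=np.nonzero(m);print(n,r["score"],xs.min(),xs.max(),ys.min(),ys.max())
w=toplane("top",[[520,218],[580,213],[520,255],[580,250]],.062);print(w)
cv2.imwrite("pics/q.png",cv2.resize(im[190:290,420:540],None,fx=6,fy=6,interpolation=cv2.INTER_CUBIC))
E
```

```text
[[ 0.025 -0.985  0.169  0.303]
 [-1.    -0.026 -0.004  0.013]
 [ 0.009 -0.169 -0.986  1.35 ]
 [ 0.     0.     0.     1.   ]]
tray [502.  40.] [407. 206.] 82.0
case_left [526. 153.] [ 61. 133.] 81.1
case_middle [499.  37.] [ 65. 136.] 82.0
case_right [469. -81.] [ 62. 134.] 81.8
extractor 0.92 430 639 199 285
damper 0.95 454 504 227 246
[[ 0.60340438 -0.49334501  0.062     ]
 [ 0.62155684 -0.65395985  0.062     ]
 [ 0.50722531 -0.48951673  0.062     ]
 [ 0.52415113 -0.64799943  0.062     ]]
```

View pics/q.png

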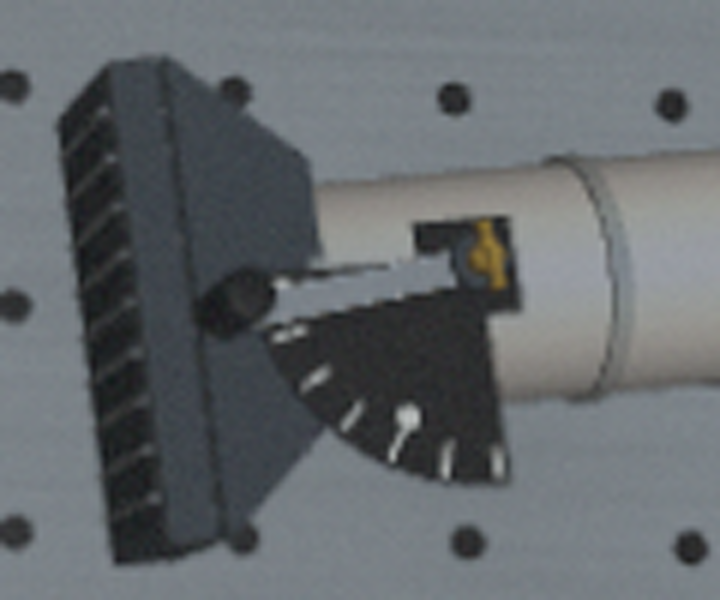

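Request:
move_arm:
  increments:
    - {"twist":0.124}
    - {"twist":0.124}
    - {"twist":0.124}
    - {"twist":0.124}
    - {"twist":0.124}
    - {"twist":0.124}
    - {"twist":0.124}
    - {"twist":0.124}
    - {"dx":0.03,"dy":-0.008}
    - {"dx":0.04,"dy":-0.009}
    - {"dx":0.04,"dy":-0.009}
    - {"dx":0.04,"dy":-0.009}

```text
$.increments[0]: bad value
```

Request:
move_arm:
  increments:
    - {"dx":0.04,"dy":-0.009}
    - {"dx":0.04,"dy":-0.009}
    - {"dx":0.04,"dy":-0.009}
    - {"dx":0.04,"dy":-0.009}
    - {"dx":0.04,"dy":-0.009}
    - {"dx":0.04,"dy":-0.009}
    - {"dx":0.04,"dy":-0.009}
    - {"dx":0.04,"dy":-0.009}
    - {"dx":0.04,"dy":-0.009}
    - {"dx":0.04,"dy":0.004}
    - {"dx":0.04,"dy":0.004}
    - {"dx":0.04,"dy":0.004}

```text
$.increments[0]: bad value
```

```bash
cat >> h.py <<'E'
def delta(p):
    s=arm.get_state(); R=cv2.Rodrigues(np.array([0,0,0.]))[0]
    from scipy.spatial.transform import Rotation as Ro
    R=Ro.from_euler("xyz",s["ee_rot"]).as_matrix()
    print("t",round(s["t"],2),"pos",np.round(s["eef_pos"],4),"rot",np.round(s["ee_rot"],3),"w",round(s["width"],4),"F",np.round(s["force"],1),"tool delta",np.round(R.T@(np.array(p)-s["eef_pos"]),4))
E
python3 - <<'E'
from h import *
p=toplane("top",[[487.8,259.7]],.121)[0]
h=np.array([.550,-.4125]); d=p[:2]-h
print(p,np.degrees(np.arctan2(d[1],d[0])),np.hypot(*d))
delta([.522,-.305,.291])
E
```

```text
[ 0.4844237  -0.38683541  0.121     ] 158.62612236888015 0.07041961806923583
t 1.45 pos [0.2205 0.638  0.2921] rot [-3.142  0.    -0.333] w 0.0879 F [-1.3  0.3 -0.4] tool delta [0.593  0.7927 0.0011]
```

Request:
move_arm:
  increments:
    - {"jaw":1,"dx":0,"dy":0,"dz":0,"twist":0.124}
    - {"jaw":1,"dx":0,"dy":0,"dz":0,"twist":0.124}
    - {"jaw":1,"dx":0,"dy":0,"dz":0,"twist":0.124}
    - {"jaw":1,"dx":0,"dy":0,"dz":0,"twist":0.124}
    - {"jaw":1,"dx":0,"dy":0,"dz":0,"twist":0.124}
    - {"jaw":1,"dx":0,"dy":0,"dz":0,"twist":0.124}
    - {"jaw":1,"dx":0,"dy":0,"dz":0,"twist":0.124}
    - {"jaw":1,"dx":0,"dy":0,"dz":0,"twist":0.124}
    - {"jaw":1,"dx":0.03,"dy":-0.008,"dz":0,"twist":0}
    - {"jaw":1,"dx":0.04,"dy":-0.009,"dz":0,"twist":0}
    - {"jaw":1,"dx":0.04,"dy":-0.009,"dz":0,"twist":0}
    - {"jaw":1,"dx":0.04,"dy":-0.009,"dz":0,"twist":0}

```text
t: 2.45
eef_pos: [0.2913, 0.4995, 0.2919]
ee_rot: [3.142, -0.0, -1.324]
force: [0.6, -0.2, 0.2]
width: 0.0878
gripper_force: 0.0
```

Request:
move_arm:
  increments:
    - {"jaw":1,"dx":0.04,"dy":-0.009,"dz":0,"twist":0}
    - {"jaw":1,"dx":0.04,"dy":-0.009,"dz":0,"twist":0}
    - {"jaw":1,"dx":0.04,"dy":-0.009,"dz":0,"twist":0}
    - {"jaw":1,"dx":0.04,"dy":-0.009,"dz":0,"twist":0}
    - {"jaw":1,"dx":0.04,"dy":-0.009,"dz":0,"twist":0}
    - {"jaw":1,"dx":0.04,"dy":-0.009,"dz":0,"twist":0}
    - {"jaw":1,"dx":0.04,"dy":-0.009,"dz":0,"twist":0}
    - {"jaw":1,"dx":0.04,"dy":-0.009,"dz":0,"twist":0}
    - {"jaw":1,"dx":0.04,"dy":-0.009,"dz":0,"twist":0}
    - {"jaw":1,"dx":0.04,"dy":0.004,"dz":0,"twist":0}
    - {"jaw":1,"dx":0.04,"dy":0.004,"dz":0,"twist":0}
    - {"jaw":1,"dx":0.04,"dy":0.004,"dz":0,"twist":0}

```text
t: 3.45
eef_pos: [0.4748, 0.0503, 0.2924]
ee_rot: [-3.141, 0.0, -1.325]
force: [1.4, -0.0, 0.2]
width: 0.0875
gripper_force: 0.0
```

```bash
python3 - <<'E'
from h import *
delta([.522,-.305,.291])
E
```

```text
t 3.45 pos [0.4748 0.0503 0.2924] rot [-3.141  0.    -1.325] w 0.0875 F [ 1.4 -0.   0.2] tool delta [0.3561 0.0408 0.0014]
```

Request:
move_arm:
  increments:
    - {"jaw":1,"dx":0.04,"dy":0.0045,"dz":0,"twist":0}
    - {"jaw":1,"dx":0.04,"dy":0.0045,"dz":0,"twist":0}
    - {"jaw":1,"dx":0.04,"dy":0.0045,"dz":0,"twist":0}
    - {"jaw":1,"dx":0.04,"dy":0.0045,"dz":0,"twist":0}
    - {"jaw":1,"dx":0.04,"dy":0.0045,"dz":0,"twist":0}
    - {"jaw":1,"dx":0.04,"dy":0.0045,"dz":0,"twist":0}
    - {"jaw":1,"dx":0.04,"dy":0.0045,"dz":0,"twist":0}
    - {"jaw":1,"dx":0.04,"dy":0.0045,"dz":0,"twist":0}
    - {"jaw":1,"dx":0.03,"dy":0.0045,"dz":0,"twist":0}
    - {"jaw":1,"dx":0.006,"dy":0,"dz":0,"twist":0}
    - {"jaw":1,"dx":0,"dy":0,"dz":0.02,"twist":0}
    - {"jaw":1,"dx":0,"dy":0,"dz":0.03,"twist":0}

```text
t: 4.45
eef_pos: [0.5236, -0.3045, 0.2443]
ee_rot: [-3.137, -0.003, -1.326]
force: [0.6, 0.3, -0.8]
width: 0.0876
gripper_force: 0.0
```

```bash
python3 - <<'E'
from h import *
delta([.522,-.305,.211])
cv2.imwrite("pics/s1.png",cv2.resize(arm.grab_frame("side")[200:400,280:480],None,fx=3,fy=3,interpolation=cv2.INTER_CUBIC))
E
```

```text
t 4.45 pos [ 0.5236 -0.3045  0.2443] rot [-3.137e+00 -3.000e-03 -1.326e+00] w 0.0876 F [ 0.6  0.3 -0.8] tool delta [0.     0.0019 0.0333]
```

View pics/s1.png

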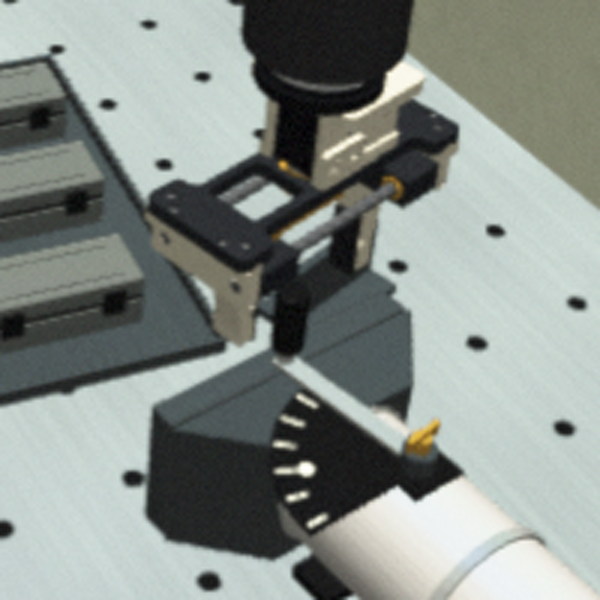

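Picture: the knob (crop 290,320) stands between the open fingers; descending and closing lightly.

Request:
move_arm:
  force: 6
  increments:
    - {"jaw":1,"dx":0,"dy":0.002,"dz":0.03,"twist":0}
    - {"jaw":-0.3,"dx":0,"dy":0,"dz":0,"twist":0}
    - {"jaw":-1,"dx":0,"dy":0,"dz":0,"twist":0}
    - {"jaw":-1,"dx":0,"dy":0,"dz":0,"twist":0}
    - {"jaw":-1,"dx":0,"dy":0,"dz":0,"twist":0}
    - {"jaw":-1,"dx":0,"dy":0,"dz":0,"twist":0}
    - {"jaw":-1,"dx":0,"dy":0,"dz":0,"twist":0}

```text
t: 5.08
eef_pos: [0.5208, -0.3034, 0.2135]
ee_rot: [-3.14, -0.001, -1.325]
force: [0.1, -0.1, -0.1]
width: 0.0533
gripper_force: 0.0
```

Request:
move_arm:
  increments:
    - {"jaw":-1,"dx":0,"dy":0,"dz":0,"twist":0}
    - {"jaw":-1,"dx":0,"dy":0,"dz":0,"twist":0}
    - {"jaw":-1,"dx":0,"dy":0,"dz":0,"twist":0}
    - {"jaw":-1,"dx":0,"dy":0,"dz":0,"twist":0}
    - {"jaw":-1,"dx":0,"dy":0,"dz":0,"twist":0}
    - {"jaw":-1,"dx":0,"dy":0,"dz":0,"twist":0}

```text
t: 5.58
eef_pos: [0.5205, -0.3033, 0.2122]
ee_rot: [-3.141, -0.0, -1.325]
force: [0.2, 0.8, 0.6]
width: 0.022
gripper_force: 6.0
```

Request:
move_arm:
  increments:
    - {"jaw":-1,"dx":0,"dy":0,"dz":0,"twist":-0.05}
    - {"jaw":-1,"dx":0,"dy":0.0072,"dz":0,"twist":-0.065}
    - {"jaw":-1,"dx":0,"dy":0.0072,"dz":0,"twist":-0.065}
    - {"jaw":-1,"dx":0,"dy":0.0072,"dz":0,"twist":-0.065}
    - {"jaw":-1,"dx":0,"dy":0.0072,"dz":0,"twist":-0.065}
    - {"jaw":-1,"dx":0,"dy":0.0072,"dz":0,"twist":-0.065}
    - {"jaw":-1,"dx":0,"dy":0.0072,"dz":0,"twist":-0.065}

```text
t: 6.17
eef_pos: [0.4817, -0.3224, 0.2122]
ee_rot: [-3.141, -0.0, -0.881]
force: [0.7, 0.7, -0.7]
width: 0.0219
gripper_force: 6.0
```

```bash
python3 - <<'E'
from h import *
a=np.radians(157.5)
delta([.55+.11*np.cos(a),-.4125+.11*np.sin(a),.212])
E
```

```text
t 6.17 pos [ 0.4817 -0.3224  0.2122] rot [-3.141 -0.    -0.881] w 0.0219 F [ 0.7  0.7 -0.7] tool delta [0.0158 0.0562 0.0002]
```

Request:
move_arm:
  increments:
    - {"jaw":-1,"dx":0,"dy":0.0072,"dz":0,"twist":-0.065}
    - {"jaw":-1,"dx":0.0005,"dy":0.0072,"dz":0,"twist":-0.065}
    - {"jaw":-1,"dx":0.0005,"dy":0.0072,"dz":0,"twist":-0.065}
    - {"jaw":-1,"dx":0.0005,"dy":0.0072,"dz":0,"twist":-0.065}
    - {"jaw":-1,"dx":0.0005,"dy":0.0072,"dz":0,"twist":-0.065}
    - {"jaw":-1,"dx":0.0005,"dy":0.0072,"dz":0,"twist":-0.065}
    - {"jaw":-1,"dx":0,"dy":0.0072,"dz":0,"twist":-0.065}
    - {"jaw":-1,"dx":0,"dy":0.004,"dz":0,"twist":-0.03}
    - {"jaw":-1,"dx":0,"dy":0,"dz":0,"twist":0}
    - {"jaw":-1,"dx":0,"dy":0,"dz":0,"twist":0}

```text
t: 7.0
eef_pos: [0.4479, -0.366, 0.2119]
ee_rot: [3.141, 0.005, -0.4]
force: [-6.7, 2.5, 4.2]
width: 0.0215
gripper_force: 6.0
```

```bash
python3 - <<'E'
from h import *
a=np.radians(157.5)
delta([.55+.11*np.cos(a),-.4125+.11*np.sin(a),.212])
p=arm.get_state()["eef_pos"]-[.55,-.4125,0]; print(np.degrees(np.arctan2(p[1],p[0])),np.hypot(p[0],p[1]))
a=arm.grab_frame("side")[270:400,310:480];b=arm.grab_frame("top")[190:290,420:540]
f=lambda i,h:cv2.resize(i,None,fx=h/i.shape[0],fy=h/i.shape[0],interpolation=cv2.INTER_CUBIC)
a,b=f(a,300),f(b,300)
cv2.imwrite("pics/l1.png",np.hstack([a,b]))
E
```

```text
t 7.0 pos [ 0.4479 -0.366   0.2119] rot [ 3.141  0.005 -0.4  ] w 0.0215 F [-6.7  2.5  4.2] tool delta [ 0.0021  0.0039 -0.0001]
155.5079702853975 0.11215221284093517
```

View pics/l1.png

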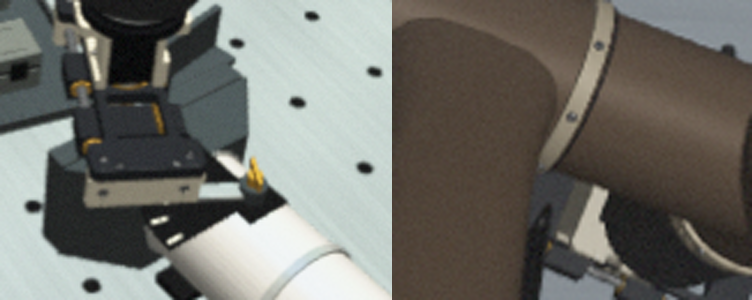

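Request:
move_arm:
  increments:
    - {"jaw":0,"dx":0,"dy":0,"dz":0,"twist":0}
    - {"jaw":0,"dx":0,"dy":0,"dz":0,"twist":0}
    - {"jaw":0,"dx":0,"dy":0,"dz":0,"twist":0}
    - {"jaw":0,"dx":0,"dy":0,"dz":-0.02,"twist":0}
    - {"jaw":0.5,"dx":0,"dy":0,"dz":-0.04,"twist":0}
    - {"jaw":1,"dx":-0.01,"dy":-0.02,"dz":-0.03,"twist":0}
    - {"jaw":1,"dx":-0.01,"dy":-0.038,"dz":0,"twist":0}
    - {"jaw":1,"dx":-0.01,"dy":-0.038,"dz":0,"twist":0}
    - {"jaw":1,"dx":-0.01,"dy":-0.038,"dz":0,"twist":0}
    - {"jaw":1,"dx":-0.01,"dy":-0.038,"dz":0,"twist":0}
    - {"jaw":1,"dx":-0.01,"dy":-0.038,"dz":0,"twist":0}
    - {"jaw":1,"dx":-0.01,"dy":-0.038,"dz":0,"twist":0}

```text
t: 8.1
eef_pos: [0.4824, -0.1086, 0.3025]
ee_rot: [-3.141, -0.001, -0.4]
force: [1.0, -0.3, 0.6]
width: 0.0866
gripper_force: 0.0
```

```bash
python3 - <<'E'
from h import *
a=arm.grab_frame("side")
for c in("side","top"):
    if c=="top": b=arm.grab_frame("top")
    for n in("damper_knob","damper_hinge"):
        print(c,n,[(np.round(r["position"],3).tolist(),round(r["score"],2)) for r in arm.pinpoint(c,n)])
f=lambda i,h:cv2.resize(i,None,fx=h/i.shape[0],fy=h/i.shape[0],interpolation=cv2.INTER_CUBIC)
a,b=f(a[290:410,320:450],400),f(b[200:290,440:530],400)
cv2.imwrite("pics/l2.png",np.hstack([a,b])[:, :800])
delta([.529,.154,.25])
E
```

```text
side damper_knob [([0.447, -0.361, 0.165], 0.83)]
side damper_hinge [([0.445, -0.362, 0.165], 0.65), ([0.549, -0.411, 0.12], 0.61), ([0.502, 0.039, 0.002], 0.44)]
top damper_knob [([0.447, -0.37, 0.169], 0.98)]
top damper_hinge [([0.547, -0.412, 0.119], 0.78), ([0.389, 0.361, 0.001], 0.61), ([0.447, -0.37, 0.166], 0.17)]
t 8.4 pos [ 0.4823 -0.1108  0.3022] rot [ 3.142 -0.    -0.4  ] w 0.0874 F [-0.7 -0.3 -0.1] tool delta [-0.0601 -0.2621  0.0521]
```

View pics/l2.png

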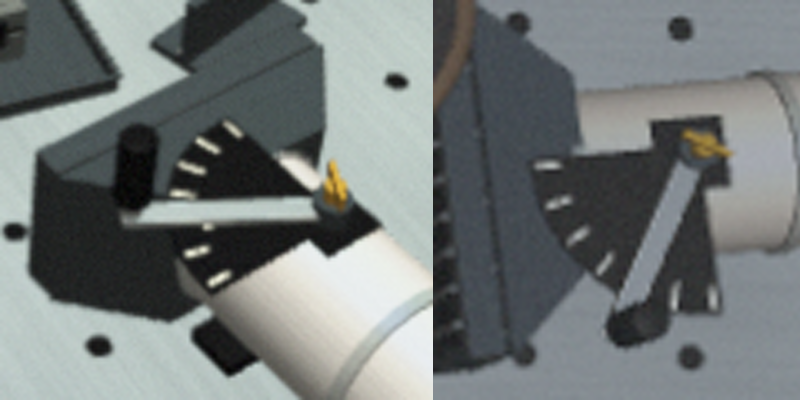

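```bash
python3 - <<'E'
from h import *
from scipy.optimize import least_squares
q=np.array([(289,334),(316,377),(353,415),(401,438),(448,459),(499,463)],float)/6+[420,190]; aq=[15,30,45,60,75,90]
l=np.array([(547,165),(558,201),(578,236),(605,263),(675,295),(713,297)],float); l=(l-[433,0])/4.4444+[440,200]; al=[0,15,30,45,75,90]
for P,A,drop in((q,aq,3),(l,al,None)):
    w=toplane("top",P,.118)[:,:2]; A=np.radians(A)
    if drop: w=np.delete(w,drop,0);A=np.delete(A,drop)
    f=lambda x:(np.c_[x[0]+x[2]*np.cos(A+x[3]),x[1]+x[2]*np.sin(A+x[3])]-w).ravel()
    s=least_squares(f,[.55,-.41,.08,1.68]); print(s.x,np.degrees(s.x[3]),"target az",np.degrees(s.x[3])+60,"res mm",np.abs(s.fun).max()*1e3)
# bar centreline
im=cv2.imread("pics/l2.png"); g=cv2.cvtColor(im,cv2.COLOR_BGR2GRAY).astype(int)
pts=[]
for y in range(200,281,8):
    x0=int(690-(y-155)*60/155); seg=g[y,x0-32:x0+32]; m=np.nonzero(seg>110)[0]
    print(y,x0,m.min()-32 if len(m) else None,m.max()-32 if len(m) else None,len(m))
    if len(m): pts.append((x0-32+m.mean(),y))
P=(np.array(pts)-[433,0])/4.4444+[440,200]
w=toplane("top",P,.129)[:,:2]; v=cv2.fitLine((w*1000).astype(np.float32),cv2.DIST_HUBER,0,.01,.01).ravel(); print("bar az",np.degrees(np.arctan2(v[1],v[0])),w[[0,-1]])
E
```

```text
[ 0.54830751 -0.41586621  0.08069254  1.68542025] 96.56746701699699 target az 156.567467016997 res mm 0.680576004774891
[ 0.54866348 -0.4151101   0.080543    1.69077976] 96.8745440501114 target az 156.8745440501114 res mm 0.3904513608747884
200 672 -11 15 27
208 669 -12 14 27
216 666 -12 14 27
224 663 -12 14 27
232 660 -13 13 27
240 657 -13 13 27
248 654 -14 12 27
256 650 -13 12 26
264 647 -14 13 28
272 644 -14 12 27
280 641 -15 11 27
bar az -24.641745 [[ 0.51935672 -0.40093796]
 [ 0.47518998 -0.38050046]]
```

Request:
move_arm:
  force: 40
  increments:
    - {"jaw":1,"dx":0,"dy":0,"dz":0,"twist":-0.085}
    - {"jaw":1,"dx":0,"dy":0,"dz":0,"twist":-0.085}
    - {"jaw":1,"dx":0,"dy":0,"dz":0,"twist":-0.085}
    - {"jaw":1,"dx":0.001,"dy":-0.0384,"dz":0.015,"twist":0}
    - {"jaw":1,"dx":0.001,"dy":-0.0384,"dz":0.015,"twist":0}
    - {"jaw":1,"dx":0.001,"dy":-0.0384,"dz":0.015,"twist":0}
    - {"jaw":1,"dx":0.001,"dy":-0.0384,"dz":0.015,"twist":0}
    - {"jaw":1,"dx":0.001,"dy":-0.0384,"dz":0.015,"twist":0}
    - {"jaw":1,"dx":0.001,"dy":-0.0384,"dz":0.015,"twist":0}
    - {"jaw":1,"dx":0.001,"dy":-0.0384,"dz":0.015,"twist":0}
    - {"jaw":1,"dx":0,"dy":0,"dz":0.02,"twist":0}
    - {"jaw":1,"dx":0,"dy":0,"dz":0,"twist":0}

```text
t: 9.4
eef_pos: [0.527, 0.1541, 0.1731]
ee_rot: [3.138, 0.005, -0.145]
force: [-0.8, -0.5, -0.8]
width: 0.088
gripper_force: 0.0
```

```bash
python3 - <<'E'
from h import *
delta([.529,.154,.076])
cv2.imwrite("pics/c1.png",cv2.resize(arm.grab_frame("side")[130:330,180:380],None,fx=3,fy=3,interpolation=cv2.INTER_CUBIC))
E
```

```text
t 9.4 pos [0.527  0.1541 0.1731] rot [ 3.138  0.005 -0.145] w 0.088 F [-0.8 -0.5 -0.8] tool delta [ 0.0025 -0.0005  0.0971]
```

View pics/c1.png

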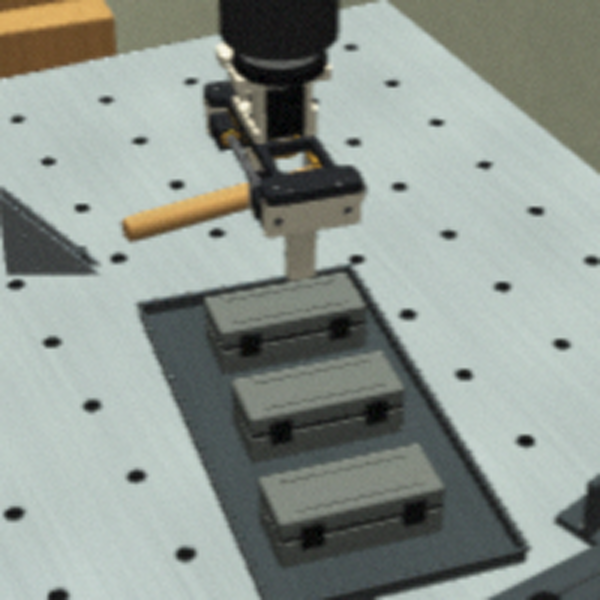

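The gripper stands over the middle of the left case (crop 290,310), so I descend and grip.

Request:
move_arm:
  force: 40
  increments:
    - {"jaw":1,"dx":0.001,"dy":0,"dz":0.035,"twist":0}
    - {"jaw":1,"dx":0.001,"dy":0,"dz":0.035,"twist":0}
    - {"jaw":1,"dx":0,"dy":0,"dz":0.02,"twist":0}
    - {"jaw":1,"dx":0,"dy":0,"dz":0.007,"twist":0}
    - {"jaw":-0.2,"dx":0,"dy":0,"dz":0,"twist":0}
    - {"jaw":-1,"dx":0,"dy":0,"dz":0,"twist":0}
    - {"jaw":-1,"dx":0,"dy":0,"dz":0,"twist":0}
    - {"jaw":-1,"dx":0,"dy":0,"dz":0,"twist":0}
    - {"jaw":-1,"dx":0,"dy":0,"dz":0,"twist":0}
    - {"jaw":-1,"dx":0,"dy":0,"dz":0,"twist":0}
    - {"jaw":-1,"dx":0,"dy":0,"dz":0,"twist":0}
    - {"jaw":-1,"dx":0,"dy":0,"dz":0,"twist":0}

```text
t: 10.45
eef_pos: [0.5305, 0.1545, 0.0814]
ee_rot: [-3.141, -0.001, -0.144]
force: [-0.8, -1.4, 8.2]
width: 0.0562
gripper_force: 40.0
```

Request:
move_arm:
  increments:
    - {"jaw":-1,"dx":0,"dy":0,"dz":-0.01,"twist":0}
    - {"jaw":-1,"dx":0,"dy":0,"dz":-0.03,"twist":0}
    - {"jaw":-1,"dx":0,"dy":0,"dz":-0.04,"twist":0}
    - {"jaw":-1,"dx":0,"dy":0,"dz":-0.04,"twist":0}
    - {"jaw":-1,"dx":0,"dy":0,"dz":0,"twist":0}
    - {"jaw":-1,"dx":0,"dy":0,"dz":0,"twist":0}
    - {"jaw":-1,"dx":0,"dy":0,"dz":0,"twist":0}

```text
t: 11.03
eef_pos: [0.5292, 0.154, 0.2002]
ee_rot: [-3.141, 0.001, -0.145]
force: [-0.1, -0.4, -3.0]
width: 0.0559
gripper_force: 40.0
```

```bash
cat >> h.py <<'E'
def bal(n=6,pic=None):
    from scipy.spatial.transform import Rotation as Ro
    F=[];M=[]
    for i in range(n):
        im=arm.grab_frame("side"); s=arm.get_state(); R=Ro.from_euler("xyz",s["ee_rot"]).as_matrix()
        F.append(s["force"]);M.append(R.T@s["moment"])
    M=np.array(M); np.set_printoptions(suppress=True)
    print("t",round(s["t"],2),"F",np.mean(F,0).round(2),"+-",np.std(F,0).round(2),"M tool",M.mean(0).round(3),"My",M[:,1].round(3),"pos",s["eef_pos"].round(4),s["ee_rot"].round(3),s["width"].round(4))
    return im
E
python3 -c "
from h import *
bal()"
```

```text
Traceback (most recent call last):
  File "h.py", line 27, in bal
    print("t",round(s["t"],2),"F",np.mean(F,0).round(2),"+-",np.std(F,0).round(2),"M tool",M.mean(0).round(3),"My",M[:,1].round(3),"pos",s["eef_pos"].round(4),s["ee_rot"].round(3),s["width"].round(4))
                                                                                                                                                                                    ^^^^^^^^^^^^^^^^
AttributeError: 'float' object has no attribute 'round'
```

Request:
move_arm:
  increments:
    - {"jaw":-1,"dx":0.04,"dy":0,"dz":0,"twist":0}
    - {"jaw":-1,"dx":0.04,"dy":0,"dz":0,"twist":0}
    - {"jaw":-1,"dx":-0.04,"dy":0,"dz":0,"twist":0}
    - {"jaw":-1,"dx":-0.04,"dy":0,"dz":0,"twist":0}
    - {"jaw":-1,"dx":0.04,"dy":0,"dz":0,"twist":0}
    - {"jaw":-1,"dx":0.04,"dy":0,"dz":0,"twist":0}
    - {"jaw":-1,"dx":-0.04,"dy":0,"dz":0,"twist":0}
    - {"jaw":-1,"dx":-0.04,"dy":0,"dz":0,"twist":0}
    - {"jaw":-1,"dx":0.04,"dy":0,"dz":0,"twist":0}
    - {"jaw":-1,"dx":0.04,"dy":0,"dz":0,"twist":0}
    - {"jaw":-1,"dx":0,"dy":0,"dz":0,"twist":0}
    - {"jaw":-1,"dx":0,"dy":0,"dz":0,"twist":0}

```text
t: 12.33
eef_pos: [0.6103, 0.1424, 0.1987]
ee_rot: [3.14, 0.001, -0.146]
force: [-0.6, 0.5, -2.6]
width: 0.0555
gripper_force: 40.0
```

```bash
sed -i 's/,s\["width"\].round(4)/,round(s["width"],4)/' h.py; python3 -c "
from h import *
bal(10)"
```

```text
t 12.83 F [-0.29 -0.06 -2.76] +- [0.48 0.65 0.53] M tool [-0.031 -0.008  0.013] My [-0.037 -0.032 -0.034 -0.008  0.063  0.007  0.002  0.024 -0.049 -0.02 ] pos [0.609  0.1428 0.2005] [-3.141 -0.    -0.145] 0.0556
```

Request:
move_arm:
  increments:
    - {"jaw":-1,"dx":-0.04,"dy":0,"dz":0,"twist":0}
    - {"jaw":-1,"dx":-0.04,"dy":0,"dz":0,"twist":0}
    - {"jaw":-1,"dx":0.04,"dy":0,"dz":0,"twist":0}
    - {"jaw":-1,"dx":0.04,"dy":0,"dz":0,"twist":0}
    - {"jaw":-1,"dx":-0.04,"dy":0,"dz":0,"twist":0}
    - {"jaw":-1,"dx":-0.04,"dy":0,"dz":0,"twist":0}
    - {"jaw":-1,"dx":0,"dy":0,"dz":0,"twist":0}
    - {"jaw":-1,"dx":0,"dy":0,"dz":0,"twist":0}

```text
t: 13.5
eef_pos: [0.5284, 0.1542, 0.1999]
ee_rot: [3.141, 0.001, -0.143]
force: [0.5, 0.9, -1.4]
width: 0.0562
gripper_force: 40.0
```

```bash
python3 -c "
from h import *
bal(10)"
```

```text
t 14.0 F [ 0.05  0.2  -2.66] +- [0.56 0.39 0.37] M tool [-0.017  0.016  0.002] My [ 0.113  0.119  0.005 -0.048 -0.006 -0.042  0.029 -0.023  0.006  0.008] pos [0.5302 0.1541 0.2002] [-3.142 -0.    -0.145] 0.0561
```

Request:
move_arm:
  increments:
    - {"jaw":-1,"dx":0,"dy":0,"dz":0.04,"twist":0}
    - {"jaw":-1,"dx":0,"dy":0,"dz":0.04,"twist":0}
    - {"jaw":-1,"dx":0,"dy":0,"dz":0.03,"twist":0}
    - {"jaw":-1,"dx":0,"dy":0,"dz":0.008,"twist":0}
    - {"jaw":-1,"dx":0,"dy":0,"dz":0.002,"twist":0}
    - {"jaw":-1,"dx":0,"dy":0,"dz":0,"twist":0}
    - {"jaw":1,"dx":0,"dy":0,"dz":0,"twist":0}
    - {"jaw":1,"dx":0,"dy":0,"dz":0,"twist":0}
    - {"jaw":1,"dx":0,"dy":0,"dz":0,"twist":0}
    - {"jaw":1,"dx":0,"dy":0,"dz":0,"twist":0}
    - {"jaw":1,"dx":0,"dy":0,"dz":0,"twist":0}
    - {"jaw":1,"dx":0,"dy":0,"dz":0,"twist":0}

```text
t: 15.0
eef_pos: [0.5301, 0.1543, 0.0804]
ee_rot: [-3.141, -0.0, -0.145]
force: [0.0, -0.1, -0.7]
width: 0.0864
gripper_force: 0.0
```

Request:
move_arm:
  increments:
    - {"jaw":1,"dx":0,"dy":0,"dz":-0.03,"twist":0}
    - {"jaw":1,"dx":0,"dy":0,"dz":-0.04,"twist":0}
    - {"jaw":1,"dx":-0.002,"dy":0.038,"dz":-0.01,"twist":0}
    - {"jaw":1,"dx":-0.002,"dy":0.04,"dz":0,"twist":0}
    - {"jaw":1,"dx":-0.002,"dy":0.038,"dz":0,"twist":0}
    - {"jaw":1,"dx":0,"dy":0,"dz":0,"twist":0}
    - {"jaw":1,"dx":0,"dy":0,"dz":0,"twist":0}

```text
t: 15.58
eef_pos: [0.5068, 0.0386, 0.1606]
ee_rot: [-3.141, -0.0, -0.148]
force: [0.1, 0.1, -0.6]
width: 0.0877
gripper_force: 0.0
```

```bash
python3 - <<'E'
from h import *
im=arm.grab_frame("top")
for n in("case_left","case_middle","case_right"):
    print(n,[(np.round(r["position"],3).tolist(),round(r["score"],2)) for r in arm.pinpoint("top",n)[:2]])
arm.grab_frame("side")
for n in("case_left","case_middle","case_right"):
    print(n,[(np.round(r["position"],3).tolist(),round(r["score"],2)) for r in arm.pinpoint("side",n)[:2]])
s=arm.get_state();print(s["moment"])
delta([.5045,.0375,.076])
E
```

```text
case_left []
case_middle [([0.503, 0.038, 0.007], 0.73), ([0.503, 0.04, -0.004], 0.18)]
case_right [([0.47, -0.078, -0.002], 0.6)]
case_left [([0.528, 0.158, 0.002], 0.91)]
case_middle [([0.507, 0.036, 0.001], 0.91)]
case_right [([0.471, -0.083, 0.003], 0.63)]
[-0.0264635   0.00571393 -0.03060197]
t 15.98 pos [0.5074 0.041  0.16  ] rot [ 3.141  0.    -0.144] w 0.0874 F [-0.2 -0.1  0.2] tool delta [-0.0024  0.0039  0.084 ]
```

Request:
move_arm:
  increments:
    - {"jaw":1,"dx":-0.002,"dy":0.003,"dz":0.035,"twist":0}
    - {"jaw":1,"dx":0,"dy":0,"dz":0.035,"twist":0}
    - {"jaw":1,"dx":0,"dy":0,"dz":0.011,"twist":0}
    - {"jaw":1,"dx":0,"dy":0,"dz":0,"twist":0}
    - {"jaw":-0.2,"dx":0,"dy":0,"dz":0,"twist":0}
    - {"jaw":-1,"dx":0,"dy":0,"dz":0,"twist":0}
    - {"jaw":-1,"dx":0,"dy":0,"dz":0,"twist":0}
    - {"jaw":-1,"dx":0,"dy":0,"dz":0,"twist":0}
    - {"jaw":-1,"dx":0,"dy":0,"dz":0,"twist":0}
    - {"jaw":-1,"dx":0,"dy":0,"dz":0,"twist":0}
    - {"jaw":-1,"dx":0,"dy":0,"dz":0,"twist":0}
    - {"jaw":-1,"dx":0,"dy":0,"dz":0,"twist":0}

```text
t: 16.98
eef_pos: [0.5053, 0.0377, 0.08]
ee_rot: [-3.141, -0.001, -0.145]
force: [-1.3, 0.2, 6.9]
width: 0.0556
gripper_force: 40.0
```

Request:
move_arm:
  increments:
    - {"jaw":-1,"dx":0,"dy":0,"dz":-0.01,"twist":0}
    - {"jaw":-1,"dx":0,"dy":0,"dz":-0.03,"twist":0}
    - {"jaw":-1,"dx":0,"dy":0,"dz":-0.04,"twist":0}
    - {"jaw":-1,"dx":0,"dy":0,"dz":-0.04,"twist":0}
    - {"jaw":-1,"dx":0,"dy":0,"dz":0,"twist":0}
    - {"jaw":-1,"dx":0,"dy":0,"dz":0,"twist":0}

```text
t: 17.48
eef_pos: [0.5057, 0.0381, 0.2019]
ee_rot: [-3.138, -0.004, -0.145]
force: [-1.9, 0.8, -4.6]
width: 0.0556
gripper_force: 40.0
```

```bash
python3 -c "
from h import *
bal(6)"
```

```text
t 17.78 F [ 0.05  0.02 -4.01] +- [0.59 0.62 0.47] M tool [-0.026 -0.028 -0.021] My [-0.152 -0.039 -0.027  0.04   0.028 -0.017] pos [0.5041 0.0373 0.1977] [ 3.14   0.003 -0.145] 0.0558
```

Request:
move_arm:
  increments:
    - {"jaw":-1,"dx":0.04,"dy":0,"dz":0,"twist":0}
    - {"jaw":-1,"dx":0.04,"dy":0,"dz":0,"twist":0}
    - {"jaw":-1,"dx":-0.04,"dy":0,"dz":0,"twist":0}
    - {"jaw":-1,"dx":-0.04,"dy":0,"dz":0,"twist":0}
    - {"jaw":-1,"dx":0.04,"dy":0,"dz":0,"twist":0}
    - {"jaw":-1,"dx":0.04,"dy":0,"dz":0,"twist":0}
    - {"jaw":-1,"dx":-0.04,"dy":0,"dz":0,"twist":0}
    - {"jaw":-1,"dx":-0.04,"dy":0,"dz":0,"twist":0}
    - {"jaw":-1,"dx":0.04,"dy":0,"dz":0,"twist":0}
    - {"jaw":-1,"dx":0.04,"dy":0,"dz":0,"twist":0}
    - {"jaw":-1,"dx":0,"dy":0,"dz":0,"twist":0}
    - {"jaw":-1,"dx":0,"dy":0,"dz":0,"twist":0}

```text
t: 18.78
eef_pos: [0.5852, 0.0258, 0.1974]
ee_rot: [3.14, 0.002, -0.145]
force: [-0.7, -0.6, -2.9]
width: 0.056
gripper_force: 40.0
```

```bash
python3 -c "
from h import *
bal(10)"
```

```text
t 19.28 F [-0.44 -0.14 -3.24] +- [0.59 0.4  0.49] M tool [-0.026 -0.002 -0.008] My [-0.111 -0.047  0.    -0.022  0.071 -0.036  0.025  0.066  0.024  0.012] pos [0.5839 0.0262 0.1994] [-3.141 -0.    -0.145] 0.0557
```

Request:
move_arm:
  increments:
    - {"jaw":-1,"dx":-0.04,"dy":0,"dz":0,"twist":0}
    - {"jaw":-1,"dx":-0.04,"dy":0,"dz":0,"twist":0}
    - {"jaw":-1,"dx":0.04,"dy":0,"dz":0,"twist":0}
    - {"jaw":-1,"dx":0.04,"dy":0,"dz":0,"twist":0}
    - {"jaw":-1,"dx":-0.04,"dy":0,"dz":0,"twist":0}
    - {"jaw":-1,"dx":-0.04,"dy":0,"dz":0,"twist":0}
    - {"jaw":-1,"dx":0,"dy":0,"dz":0,"twist":0}
    - {"jaw":-1,"dx":0,"dy":0,"dz":0,"twist":0}

```text
t: 19.95
eef_pos: [0.503, 0.0375, 0.1986]
ee_rot: [3.141, 0.002, -0.144]
force: [1.4, -0.2, -3.1]
width: 0.0557
gripper_force: 40.0
```

```bash
python3 -c "
from h import *
bal(10)"
```

```text
t 20.45 F [ 0.17  0.04 -3.19] +- [0.29 0.38 0.5 ] M tool [-0.037  0.031 -0.005] My [ 0.167  0.06   0.029  0.015 -0.004  0.021  0.012  0.009  0.035 -0.037] pos [0.5051 0.0375 0.1992] [-3.142 -0.    -0.145] 0.0558
```

Request:
move_arm:
  increments:
    - {"jaw":-1,"dx":0,"dy":0,"dz":0.04,"twist":0}
    - {"jaw":-1,"dx":0,"dy":0,"dz":0.04,"twist":0}
    - {"jaw":-1,"dx":0,"dy":0,"dz":0.03,"twist":0}
    - {"jaw":-1,"dx":0,"dy":0,"dz":0.008,"twist":0}
    - {"jaw":-1,"dx":0,"dy":0,"dz":0.002,"twist":0}
    - {"jaw":-1,"dx":0,"dy":0,"dz":0,"twist":0}
    - {"jaw":1,"dx":0,"dy":0,"dz":0,"twist":0}
    - {"jaw":1,"dx":0,"dy":0,"dz":0,"twist":0}
    - {"jaw":1,"dx":0,"dy":0,"dz":0,"twist":0}
    - {"jaw":1,"dx":0,"dy":0,"dz":0,"twist":0}
    - {"jaw":1,"dx":0,"dy":0,"dz":0,"twist":0}
    - {"jaw":1,"dx":0,"dy":0,"dz":0,"twist":0}

```text
t: 21.45
eef_pos: [0.5051, 0.0377, 0.0794]
ee_rot: [-3.141, -0.0, -0.145]
force: [-0.8, -1.4, -0.5]
width: 0.0861
gripper_force: 0.0
```

Request:
move_arm:
  increments:
    - {"jaw":1,"dx":0,"dy":0,"dz":-0.03,"twist":0}
    - {"jaw":1,"dx":0,"dy":0,"dz":-0.04,"twist":0}
    - {"jaw":1,"dx":-0.005,"dy":0.038,"dz":-0.01,"twist":0}
    - {"jaw":1,"dx":-0.006,"dy":0.041,"dz":0,"twist":0}
    - {"jaw":1,"dx":-0.006,"dy":0.041,"dz":0,"twist":0}
    - {"jaw":1,"dx":0,"dy":0,"dz":0,"twist":0}
    - {"jaw":1,"dx":0,"dy":0,"dz":0,"twist":0}

```text
t: 22.03
eef_pos: [0.4699, -0.0805, 0.1595]
ee_rot: [-3.141, -0.0, -0.148]
force: [1.2, 0.2, 0.8]
width: 0.0875
gripper_force: 0.0
```

```bash
python3 - <<'E'
from h import *
arm.grab_frame("side")
for n in("case_left","case_middle","case_right"):
    print(n,[(np.round(r["position"],3).tolist(),round(r["score"],2)) for r in arm.pinpoint("side",n)[:2]])
delta([.4715,-.0805,.079])
E
```

```text
case_left [([0.529, 0.157, 0.006], 0.77)]
case_middle [([0.502, 0.037, 0.005], 0.74), ([0.389, 0.36, -0.003], 0.43)]
case_right [([0.474, -0.081, 0.004], 0.65)]
t 22.23 pos [ 0.4712 -0.078   0.1592] rot [-3.142 -0.    -0.144] w 0.0877 F [-0.2 -0.1  0.2] tool delta [0.0006 0.0024 0.0802]
```

Request:
move_arm:
  increments:
    - {"jaw":1,"dx":0.001,"dy":0.002,"dz":0.035,"twist":0}
    - {"jaw":1,"dx":0,"dy":0,"dz":0.035,"twist":0}
    - {"jaw":1,"dx":0,"dy":0,"dz":0.01,"twist":0}
    - {"jaw":1,"dx":0,"dy":0,"dz":0,"twist":0}
    - {"jaw":-0.2,"dx":0,"dy":0,"dz":0,"twist":0}
    - {"jaw":-1,"dx":0,"dy":0,"dz":0,"twist":0}
    - {"jaw":-1,"dx":0,"dy":0,"dz":0,"twist":0}
    - {"jaw":-1,"dx":0,"dy":0,"dz":0,"twist":0}
    - {"jaw":-1,"dx":0,"dy":0,"dz":0,"twist":0}
    - {"jaw":-1,"dx":0,"dy":0,"dz":0,"twist":0}
    - {"jaw":-1,"dx":0,"dy":0,"dz":0,"twist":0}
    - {"jaw":-1,"dx":0,"dy":0,"dz":0,"twist":0}

```text
t: 23.23
eef_pos: [0.4719, -0.0808, 0.08]
ee_rot: [-3.141, -0.001, -0.144]
force: [-1.8, 0.4, 6.8]
width: 0.0555
gripper_force: 40.0
```

Request:
move_arm:
  increments:
    - {"jaw":-1,"dx":0,"dy":0,"dz":-0.01,"twist":0}
    - {"jaw":-1,"dx":0,"dy":0,"dz":-0.03,"twist":0}
    - {"jaw":-1,"dx":0,"dy":0,"dz":-0.04,"twist":0}
    - {"jaw":-1,"dx":0,"dy":0,"dz":-0.04,"twist":0}
    - {"jaw":-1,"dx":0,"dy":0,"dz":0,"twist":0}
    - {"jaw":-1,"dx":0,"dy":0,"dz":0,"twist":0}

```text
t: 23.73
eef_pos: [0.4724, -0.0806, 0.2014]
ee_rot: [-3.139, -0.005, -0.145]
force: [-1.1, 0.4, -4.2]
width: 0.0558
gripper_force: 40.0
```

```bash
python3 -c "
from h import *
bal(6)"
```

```text
t 24.03 F [-0.14 -0.05 -3.45] +- [0.28 0.38 0.39] M tool [-0.05  -0.046 -0.015] My [-0.146 -0.019 -0.023 -0.028 -0.006 -0.053] pos [ 0.4707 -0.0809  0.1978] [ 3.141  0.003 -0.145] 0.056
```

Request:
move_arm:
  increments:
    - {"jaw":-1,"dx":0.04,"dy":0,"dz":0,"twist":0}
    - {"jaw":-1,"dx":0.04,"dy":0,"dz":0,"twist":0}
    - {"jaw":-1,"dx":-0.04,"dy":0,"dz":0,"twist":0}
    - {"jaw":-1,"dx":-0.04,"dy":0,"dz":0,"twist":0}
    - {"jaw":-1,"dx":0.04,"dy":0,"dz":0,"twist":0}
    - {"jaw":-1,"dx":0.04,"dy":0,"dz":0,"twist":0}
    - {"jaw":-1,"dx":-0.04,"dy":0,"dz":0,"twist":0}
    - {"jaw":-1,"dx":-0.04,"dy":0,"dz":0,"twist":0}
    - {"jaw":-1,"dx":0.04,"dy":0,"dz":0,"twist":0}
    - {"jaw":-1,"dx":0.04,"dy":0,"dz":0,"twist":0}
    - {"jaw":-1,"dx":0,"dy":0,"dz":0,"twist":0}
    - {"jaw":-1,"dx":0,"dy":0,"dz":0,"twist":0}

```text
t: 25.03
eef_pos: [0.5518, -0.0926, 0.1976]
ee_rot: [3.141, 0.002, -0.145]
force: [-1.0, 0.4, -2.9]
width: 0.0558
gripper_force: 40.0
```

```bash
python3 -c "
from h import *
bal(10)"
```

```text
t 25.53 F [ 0.02  0.15 -3.3 ] +- [0.46 0.34 0.52] M tool [-0.017 -0.059  0.009] My [-0.001  0.    -0.074 -0.045 -0.012 -0.125 -0.088 -0.06  -0.057 -0.123] pos [ 0.5504 -0.0923  0.1994] [-3.141 -0.    -0.145] 0.0556
```

Request:
move_arm:
  increments:
    - {"jaw":-1,"dx":-0.04,"dy":0,"dz":0,"twist":0}
    - {"jaw":-1,"dx":-0.04,"dy":0,"dz":0,"twist":0}
    - {"jaw":-1,"dx":0.04,"dy":0,"dz":0,"twist":0}
    - {"jaw":-1,"dx":0.04,"dy":0,"dz":0,"twist":0}
    - {"jaw":-1,"dx":-0.04,"dy":0,"dz":0,"twist":0}
    - {"jaw":-1,"dx":-0.04,"dy":0,"dz":0,"twist":0}
    - {"jaw":-1,"dx":0,"dy":0,"dz":0,"twist":0}
    - {"jaw":-1,"dx":0,"dy":0,"dz":0,"twist":0}

```text
t: 26.2
eef_pos: [0.4694, -0.0809, 0.1985]
ee_rot: [3.141, 0.002, -0.144]
force: [0.5, -0.2, -2.8]
width: 0.0557
gripper_force: 40.0
```

```bash
python3 -c "
from h import *
bal(10)"
```

```text
t 26.7 F [ 0.1  -0.24 -3.49] +- [0.66 0.59 0.56] M tool [-0.025  0.022  0.014] My [ 0.106  0.066  0.013  0.022  0.048  0.021 -0.043  0.005 -0.027  0.008] pos [ 0.4716 -0.0809  0.1992] [-3.142 -0.    -0.145] 0.0562
```

```bash
python3 -c "
from h import *
bal(10)"
```

```text
t 27.2 F [ 0.03 -0.1  -3.3 ] +- [0.38 0.38 0.47] M tool [-0.033  0.001  0.009] My [-0.013  0.019 -0.019  0.004 -0.019  0.013  0.052 -0.033  0.004  0.006] pos [ 0.4715 -0.0808  0.1992] [ 3.142 -0.    -0.145] 0.0562
```

Request:
move_arm:
  increments:
    - {"jaw":-1,"dx":0.04,"dy":0,"dz":0,"twist":0}
    - {"jaw":-1,"dx":0.04,"dy":0,"dz":0,"twist":0}
    - {"jaw":-1,"dx":0,"dy":0,"dz":0,"twist":0}
    - {"jaw":-1,"dx":0,"dy":0,"dz":0,"twist":0}
    - {"jaw":-1,"dx":0,"dy":0,"dz":0,"twist":0}
    - {"jaw":-1,"dx":0,"dy":0,"dz":0,"twist":0}
    - {"jaw":-1,"dx":0,"dy":0,"dz":0,"twist":0}

```text
t: 27.78
eef_pos: [0.5499, -0.0923, 0.1994]
ee_rot: [-3.141, -0.0, -0.145]
force: [-0.2, -0.1, -2.2]
width: 0.0554
gripper_force: 40.0
```

```bash
python3 -c "
from h import *
bal(14)"
```

```text
t 28.48 F [-0.09 -0.17 -3.45] +- [0.48 0.38 0.55] M tool [-0.022  0.011 -0.021] My [ 0.02   0.027  0.053  0.02   0.028 -0.043  0.011  0.02   0.015  0.034
  0.019  0.01  -0.027 -0.038] pos [ 0.5506 -0.0924  0.1991] [ 3.142  0.    -0.145] 0.0556
```

Request:
move_arm:
  increments:
    - {"jaw":-1,"dx":0.02,"dy":0,"dz":0,"twist":0}
    - {"jaw":-1,"dx":0.02,"dy":0,"dz":0,"twist":0}
    - {"jaw":-1,"dx":0,"dy":0,"dz":0,"twist":0}
    - {"jaw":-1,"dx":0,"dy":0,"dz":0,"twist":0}
    - {"jaw":-1,"dx":0,"dy":0,"dz":0,"twist":0}
    - {"jaw":-1,"dx":0,"dy":0,"dz":0,"twist":0}
    - {"jaw":-1,"dx":0,"dy":0,"dz":0,"twist":0}

```text
t: 29.07
eef_pos: [0.5897, -0.0981, 0.1992]
ee_rot: [-3.142, 0.0, -0.145]
force: [-0.1, -0.1, -3.0]
width: 0.056
gripper_force: 40.0
```

```bash
python3 -c "
from h import *
bal(14)"
```

```text
t 29.77 F [ 0.07 -0.23 -3.33] +- [0.41 0.45 0.64] M tool [-0.022  0.038  0.01 ] My [ 0.025  0.104  0.017  0.     0.048  0.01   0.051  0.083  0.039  0.059
  0.016  0.051 -0.008  0.041] pos [ 0.5902 -0.0981  0.1991] [ 3.142  0.    -0.145] 0.0556
```

Request:
move_arm:
  increments:
    - {"jaw":-1,"dx":-0.04,"dy":0,"dz":0,"twist":0}
    - {"jaw":-1,"dx":-0.04,"dy":0,"dz":0,"twist":0}
    - {"jaw":-1,"dx":-0.03,"dy":0,"dz":0,"twist":0}
    - {"jaw":-1,"dx":0.04,"dy":0,"dz":0,"twist":0}
    - {"jaw":-1,"dx":0.04,"dy":0,"dz":0,"twist":0}
    - {"jaw":-1,"dx":0,"dy":0,"dz":0,"twist":0}
    - {"jaw":-1,"dx":0,"dy":0,"dz":0,"twist":0}
    - {"jaw":-1,"dx":0,"dy":0,"dz":0,"twist":0}
    - {"jaw":-1,"dx":0,"dy":0,"dz":0,"twist":0}

```text
t: 30.52
eef_pos: [0.56, -0.0938, 0.1989]
ee_rot: [3.142, 0.001, -0.145]
force: [-0.1, -1.0, -3.4]
width: 0.0557
gripper_force: 40.0
```

```bash
python3 -c "
from h import *
bal(12)"
```

```text
t 31.12 F [-0.05 -0.25 -3.36] +- [0.59 0.39 0.46] M tool [-0.024  0.001 -0.009] My [-0.015  0.011 -0.024 -0.011  0.031 -0.048  0.002  0.037  0.037  0.037
 -0.023 -0.022] pos [ 0.5605 -0.0938  0.1992] [-3.142 -0.    -0.145] 0.056
```

Request:
move_arm:
  increments:
    - {"jaw":-1,"dx":0.04,"dy":0,"dz":0,"twist":0}
    - {"jaw":-1,"dx":-0.04,"dy":0,"dz":0,"twist":0}
    - {"jaw":-1,"dx":-0.04,"dy":0,"dz":0,"twist":0}
    - {"jaw":-1,"dx":0,"dy":0,"dz":0,"twist":0}
    - {"jaw":-1,"dx":0,"dy":0,"dz":0,"twist":0}
    - {"jaw":-1,"dx":0,"dy":0,"dz":0,"twist":0}
    - {"jaw":-1,"dx":0,"dy":0,"dz":0,"twist":0}

```text
t: 31.7
eef_pos: [0.5218, -0.088, 0.1999]
ee_rot: [-3.141, -0.002, -0.145]
force: [0.2, -0.4, -2.9]
width: 0.0559
gripper_force: 40.0
```

```bash
python3 -c "
from h import *
bal(12)"
```

```text
t 32.3 F [ 0.02 -0.11 -3.45] +- [0.49 0.48 0.39] M tool [-0.019 -0.029 -0.006] My [-0.048 -0.043 -0.015 -0.035 -0.036  0.007 -0.015 -0.04  -0.05  -0.043
 -0.015 -0.019] pos [ 0.5209 -0.088   0.1991] [ 3.142  0.    -0.145] 0.0557
```

Request:
move_arm:
  increments:
    - {"jaw":-1,"dx":0.005,"dy":0,"dz":-0.01,"twist":0}
    - {"jaw":-1,"dx":0.015,"dy":0,"dz":-0.015,"twist":0}
    - {"jaw":-1,"dx":0.02,"dy":0,"dz":-0.015,"twist":0}
    - {"jaw":-1,"dx":0.025,"dy":0,"dz":-0.01,"twist":0}
    - {"jaw":-1,"dx":0.025,"dy":0,"dz":-0.004,"twist":0}
    - {"jaw":-1,"dx":0.02,"dy":0,"dz":0,"twist":0}
    - {"jaw":-1,"dx":0.015,"dy":0,"dz":0,"twist":0}
    - {"jaw":-1,"dx":0.01,"dy":0,"dz":0,"twist":0}
    - {"jaw":-1,"dx":0,"dy":0,"dz":0,"twist":0}
    - {"jaw":-1,"dx":0,"dy":0,"dz":0,"twist":0}
    - {"jaw":-1,"dx":0,"dy":0,"dz":0,"twist":0}
    - {"jaw":-1,"dx":0,"dy":0,"dz":0,"twist":0}

```text
t: 33.3
eef_pos: [0.6538, -0.1074, 0.2534]
ee_rot: [-3.142, 0.0, -0.145]
force: [0.5, 0.8, -3.1]
width: 0.0562
gripper_force: 40.0
```

```bash
python3 - <<'E'
from h import *
im=bal(8)
print([np.round(r["position"],3) for r in arm.pinpoint("side","case_left")],[np.round(r["position"],3) for r in arm.pinpoint("side","case_middle")],[np.round(r["position"],3) for r in arm.pinpoint("side","case_right")])
cv2.imwrite("pics/f.png",cv2.resize(im[120:420,200:500],None,fx=2,fy=2,interpolation=cv2.INTER_CUBIC))
E
```

```text
t 33.7 F [ 0.06 -0.13 -3.53] +- [0.61 0.66 0.25] M tool [ 0.008  0.014 -0.002] My [ 0.029  0.03   0.036  0.012  0.045  0.009 -0.056  0.006] pos [ 0.6545 -0.1075  0.2533] [-3.142 -0.    -0.145] 0.0556
[array([ 0.53 ,  0.156, -0.   ]), array([ 0.549, -0.412, -0.004])] [array([0.501, 0.037, 0.002])] [array([ 0.652, -0.11 ,  0.176])]
```

View pics/f.png

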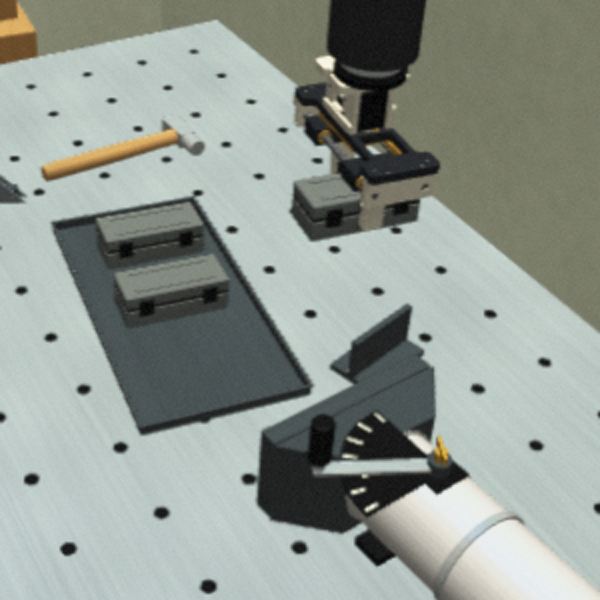

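The right case is held level past the far rim (crop 355,205), the other two stand in the tray, and the lever lies over the pip (crop 350,465).

```bash
python3 -c "
from station import arm
print(arm.job_done())"
```

```text
the job is handed in; nothing more can be done
None
```

The damper is at about 59° by my camera measurement, the left and middle cases were shaken and are back in place, and the job is handed in with the right case held level past the far rim, its middle about 20 cm up; I judged it the rattler because only its balance shifted between shakes.

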